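# Lift the last copper cap out of the deep fittings bin with the tongs

### The arm

A 6-joint arm with a two-finger parallel gripper is mounted at the origin on a cart in front of the work surface, level with it; the furniture and walls round the work are solid. World frame = base frame: x ahead of the robot, y to its left, z up, the work surface at z = 0. Lengths are in m, angles in rad, forces in N, time in s.
With the tool pointing down it reaches from about 0.2 to 0.875 m from the base axis. Payload 3.4 kg.
Tool frame: the origin (TCP) lies between the finger pads, 19 mm behind the fingertips; this is the grasp point; z points along the fingers, y is the line along which they close (so a half turn about z gives the same grasp; the last joint's range is limited). The gripper opens to 94 mm and grips with 3 to 60 N. Pads are 16 mm wide; open, the fingers measure 119 mm over their backs; the gripper's body (75 mm by 177 mm) begins 78 mm behind the grasp point.
Start: joints at [-1.466, 0.276, 1.505, -0, 1.361, -0.121], TCP at [0.129, -0.56, 0.224] pointing down, gripper open.
Joint ranges: [-2.89, 2.89], [-0.75, 2.08], [0.22, 2.7], [-1.18, 4.32], [0.11, 2.71], [-2.7, 2.7]. Speed limits (rad/s): [2.57, 2.57, 3.14, 3.14, 3.14, 3.14].

### API

Orientations are given as a unit quaternion [w, x, y, z].
In Python, from plant import r, gripper_to, inverse_kinematics, vision, models, telemetry gives the robot as it stands. Calls block until the motion is done:
- r.move_to(position, orientation): joint-space move of the TCP to a pose.
- r.move_l(position, rot=None, vel=0.15, guard=None): straight line of the TCP; rot=None keeps the orientation; vel is the mean speed in m/s. With guard (N) it stops when the force on the tool has changed by that much, and returns True; else False.
- r.movej(angles): joint-space move.
- gripper_to(opening, f_grip=None): finger opening in m; f_grip is the grip in N (None keeps the last); returns when the fingers have stopped.
- r.hold(seconds).
- inverse_kinematics(position, orientation): joint angles nearest the present ones, or None.
- vision.snapshot(name): name is "side" or "top"; returns the picture (400x640x3 uint8, red, green, blue); there is no depth.
- vision.get_calibration(name): a dict with "fx", "fy", "cx", "cy" (pixels), "position" and "orientation" of the camera in the world. Camera axes: x right, y down, z forward; pixel columns grow to the right and rows downward; lengths in m; the calibration is good to about 2 mm. A picture is of the moment at which its call begins. get_calibration takes no time and is no camera call.
A pose or a line that the arm cannot do raises r.PlanningError and nothing moves.
- r.sign_off(): hands the job in; it is judged then, once.
Trained networks look in the newest picture that a camera, given by its name, has taken for a name from the list of things; names that differ only in an ending like _2 or _b are one class to them, and where a whole thing is asked for, a point or a joint stands for the part that bears it (a point fixed in the world has none). Each returns a list of dicts, best first, with "score" (0 to 1); they miss things now and then, are a little off and sometimes report something else, mostly with a low value. They report only what shows in the picture. A call takes as long as a camera call.
- models.boxes_of(thing, camera): "at" ([x, y, z] in m, in world coordinates, good to about 4 mm: the middle of the surface that is visible of it).
- models.regions_of(thing, camera): "pixels" (400x640 bool, what is visible of it).
- models.mark_of(thing, camera): "at" ([x, y, z] in m, in world coordinates, good to about 4 mm: a listed point, or the origin of a listed thing).
Readings, each from a call of its own:
- telemetry.current_t(): time.
- telemetry.current_joints(): joint angles.
- telemetry.current_dq(): joint speeds.
- telemetry.current_joint_efforts(): joint torques, N m.
- telemetry.current_ee_pos(): TCP position.
- telemetry.current_tool_rot(): TCP orientation.
- telemetry.current_wrist_force(): force on the tool from outside, world axes, zero at the start.
- telemetry.current_torque(): the same for the moment, N m.
- telemetry.current_opening(): finger opening in m.
- telemetry.current_finger_force(): force on a finger pad.
Only numpy, scipy, OpenCV 4.12 (cv2) and the standard library are available. Lean on these libraries where they do the work, as an engineer would, in place of code of your own. Each camera call takes 0.05 s, during which the arm holds its last target. There are 200 camera calls.

### The job

A customer wants to see the copper pipe cap that lies at the bottom of the deep three-cell fittings bin, too deep for the hand. Take the sprung tongs out of their holder, reach down into the cap's cell with the jaws open round the cap, squeeze them on it and lift it up out of the bin, well clear of the rim. Finish while holding it up there, motionless, in the squeezed tongs: do not put it down or let go, never touch the cap with the gripper's own fingers, and leave the other fittings and the goods around where they are.

Things in the scene. Friction and masses are not known exactly. Their poses are not given: they have to be found in the camera images.
- tongs: Sprung steel tongs, 202 mm long, about 120 g, standing upright, jaws down, in the holder. Origin: midway between the jaws' lower ends; z points up to the hinge (196 mm above). One arm lies to +y, one to -y; they are squeezed together along y. This body is the +y arm with the hinge barrel at the top; it leans by half the squeeze angle as the tongs close
- tongs_squeeze (a joint): Squeeze angle, rad: 0 = sprung open against the stop, about 0.15 = closed on the 39 mm cap, 0.33 = jaws shut. The spring is light: fingers held about 46 mm apart at tongs_grip squeeze it to about 0.05 (jaws still 57 mm apart), feel 5 to 10 N each and carry the tongs by friction; a 20 N grip closes them fully, and on the cap gives about 6 N at each jaw (60 N: 15 N)
- tongs_grip (a point): Point midway between the two black grip panels, 153 mm above the jaws' lower ends: a good place for the TCP, coming straight down and closing along the tongs' y. The panels are 22 mm wide in x and reach from 38 mm below to 17 mm above this point; over their outsides the open tongs measure 47 mm here, 51 mm at 20 mm lower. The hinge's top is 49 mm above this point
- tongs_jaws (a point): Point midway between the open jaws, 10 mm above their lower ends (axes as the tongs, fixed to the +y arm). The dark rubber jaws are shallow scoops 26 mm wide in x and 20 mm high; open, they stand 66 mm apart inside and 75 mm over all
- tongs_holder: Dark steel upright sleeve on a 90 x 116 x 5 mm foot plate, fixed; origin at the centre of its underside. Open at the top, 36 (x) by 84 mm (y) inside, rim at z = 92 mm; the tongs stand in it on the foot plate, their axes along the holder's. A clear acrylic price stand, 82 mm high, is fixed between holder and bin: carry the tongs over it
- fittings_bin: Plain wooden bin, fixed, 84 (x) x 294 (y) x 118 mm high, open at the top; origin at the centre of its underside. Walls, floor and dividers 6 mm thick. Three cells in a row along y, centred at y = -96, 0, +96 mm, each 72 (x) by 90 mm (y) inside. One fitting stands on each cell's floor within 8 mm of its centre; which one is where varies
- copper_cap: the copper pipe cap to lift: copper cylinder 39 mm in diameter and 37 mm high with a groove round it, 55 to 100 g, upright on the bin's floor; origin at the centre of its underside
- tap_aerator: chromed tap aerator, stepped cylinder 34 mm in diameter and 31 mm high, in another cell of the bin; leave it there. Origin at the centre of its underside
- pipe_flange: small grey pipe flange, 44 mm disc 12 mm high with a short neck, in another cell of the bin; leave it there. Origin at the centre of its underside
- masking_roll: loose roll of pale masking tape lying flat, 96 mm across, 30 mm high, near the bin; leave it. Origin at the centre of its underside
- kraft_box: loose small kraft cardboard box, 88 x 52 x 62 mm, to the right of the bin; leave it. Origin at the centre of its underside

How it is judged:
On the way, in this order (a step that is already met when the one before it is completed fails the run):
1. the tongs are drawn up out of their holder (z of tongs_jaws in the frame of tongs_holder above 0.11 m and contact force between the fingers and tongs above 1 N), for 0.1 s.
2. the tongs pinch the cap down in its cell (contact force between tongs and copper_cap above 1 N and value of joint tongs_squeeze between 0.08 and 0.22 rad and distance between tongs_jaws and copper_cap below 0.05 m and z of copper_cap in the frame of fittings_bin below 0.06 m), for 0.1 s.
At the end, for the whole second after the job is handed in: The program finishes while holding: the cap hangs still in the squeezed tongs (squeeze between 0.08 and 0.22 rad), its underside at least 15 mm above the bin's rim, carried by nothing but the tongs, the tongs by nothing but the gripper; the other two fittings are still on the bin's floor (z of copper_cap in the frame of fittings_bin above 0.133 m and contact force between tongs and copper_cap above 1 N and contact force between the fingers and tongs above 3 N and value of joint tongs_squeeze between 0.08 and 0.22 rad and distance between tongs_jaws and copper_cap below 0.05 m and contact force between copper_cap and fittings_bin below 0.05 N and contact force between tongs and fittings_bin below 0.3 N and contact force between tongs and tongs_holder below 0.3 N and contact force between copper_cap and the arm below 0.05 N and linear speed of copper_cap below 0.03 m/s and horizontal distance between tap_aerator and fittings_bin below 0.135 m and z of each of tap_aerator, pipe_flange in the frame of fittings_bin below 0.03 m); the arm keeps its last pose, push and grip.
It fails at once if the gripper's fingers or the arm touch the copper cap (contact force between any of the fingers, the arm and copper_cap above 0.3 N).
It fails at once if the other fittings or the goods around are moved by more than 25 mm (distance of any of tap_aerator, pipe_flange, masking_roll, kraft_box from where it was at the start of the episode above 0.025 m).
It also fails if it takes over 43 s, if anything falls off the work surface, if the arm or the gripper's body presses on something with over 40 N, if the wrist force passes 120 N, or if a joint passes its speed limit or range.

## Working session

There is one attempt and no reset: what is moved stays moved. The work goes in short steps, each a Python script; the robot and the scene stay as the last script left them, time stands still between calls to the robot, and variables do not carry over. Pictures are saved under pics/ and viewed, at most 10 in all, crops included, and the job is handed in when it is done.

```bash
mkdir -p pics
python3 - <<'E'
from plant import *
import cv2,numpy as np
for c in ("top","side"):
    im=vision.snapshot(c); cv2.imwrite(f"pics/{c}0.png",im[:,:,::-1])
    k=vision.get_calibration(c); print(c,k)
    for n in ["tongs","tongs_grip","tongs_jaws","tongs_holder","fittings_bin","copper_cap","tap_aerator","pipe_flange","masking_roll","kraft_box"]:
        print(n,[(np.round(d["at"],4).tolist(),round(d["score"],2)) for d in models.mark_of(n,c)[:2]])
print(telemetry.current_t(),telemetry.current_tool_rot())
E
```

```text
top {'fx': 421.60831666871576, 'fy': 421.60831666871576, 'cx': 316.05862439419127, 'cy': 199.17595693245232, 'position': array([ 0.38932446, -0.10800687,  1.25976088]), 'orientation': array([-0.0354123 ,  0.71662995, -0.69542906,  0.0395716 ])}
tongs [([0.4735, 0.3136, 0.0026], 0.82)]
tongs_grip [([0.4723, 0.3163, 0.1576], 0.62), ([0.5741, -0.203, 0.0001], 0.24)]
tongs_jaws [([0.4745, 0.3138, 0.016], 0.86)]
tongs_holder [([0.4705, 0.3114, -0.0027], 0.72)]
fittings_bin [([0.5767, -0.2041, -0.003], 0.7)]
copper_cap [([0.5683, -0.2965, 0.0023], 0.44)]
tap_aerator [([0.5748, -0.2056, 0.0049], 0.41)]
pipe_flange [([0.4734, 0.3122, 0.0167], 0.68), ([0.5962, -0.1069, 0.003], 0.48)]
masking_roll [([0.3871, -0.201, 0.0027], 0.78), ([0.4919, -0.4696, -0.004], 0.47)]
kraft_box [([0.4906, -0.4696, -0.0047], 0.76)]
side {'fx': 517.1210405664064, 'fy': 517.1210405664064, 'cx': 322.9744241901117, 'cy': 204.34346080932767, 'position': array([-0.16166751,  0.92984376,  1.17699444]), 'orientation': array([ 0.11437262, -0.26067141,  0.86957062, -0.40350496])}
tongs [([0.476, 0.3162, 0.0038], 0.71)]
tongs_grip [([0.4746, 0.3141, 0.1545], 0.68)]
tongs_jaws [([0.4715, 0.3179, 0.0152], 0.64)]
tongs_holder [([0.4705, 0.3096, -0.0013], 0.88)]
fittings_bin [([0.5753, -0.2027, -0.0025], 0.96)]
copper_cap []
tap_aerator []
pipe_flange []
masking_roll [([0.3836, -0.199, -0.0013], 0.61), ([0.5791, -0.2024, -0.0041], 0.41)]
kraft_box [([0.4924, -0.4692, 0.0004], 0.59), ([0.4766, 0.3153, 0.0034], 0.41)]
1.1 [6.83163887e-05 9.93634437e-01 1.12652563e-01 2.86100830e-06]
```

Run:
```python
import cv2,numpy as np
a=cv2.imread("pics/top0.png")
def up(u0,v0,u1,v1,f): return cv2.resize(a[v0:v1,u0:u1],None,fx=f,fy=f,interpolation=cv2.INTER_CUBIC)
cv2.imwrite("pics/top0b.png",cv2.resize(a,(800,500)))
# crops about projected points
def proj(p):
    from scipy.spatial.transform import Rotation as R
    q=[-0.0354123,0.71662995,-0.69542906,0.0395716]
    c=R.from_quat(q[1:]+q[:1]).inv().apply(np.array(p)-[0.38932446,-0.10800687,1.25976088])
    return 421.608*c[:2]/c[2]+[316.06,199.18]
for n,p in dict(bin=(.576,-.203,.118),hold=(.4705,.311,.092)).items():
    u,v=map(int,proj(p)); print(n,u,v)
    u0,v0=max(u-75,0),max(v-56,0); print("origin",u0,v0)
    cv2.imwrite(f"pics/{n}0.png",up(u0,v0,u0+150,v0+112,5))
```

```text
bin 349 176
origin 274 120
hold 162 210
origin 87 154
```

View pics/top0b.png

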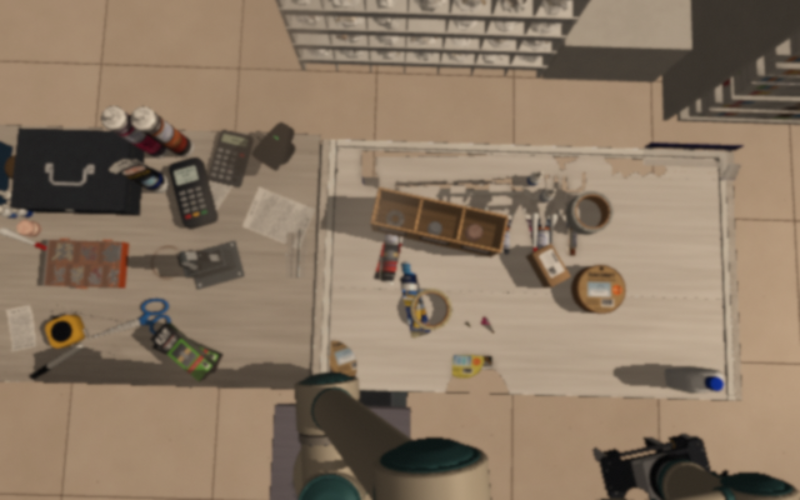

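View pics/bin0.png

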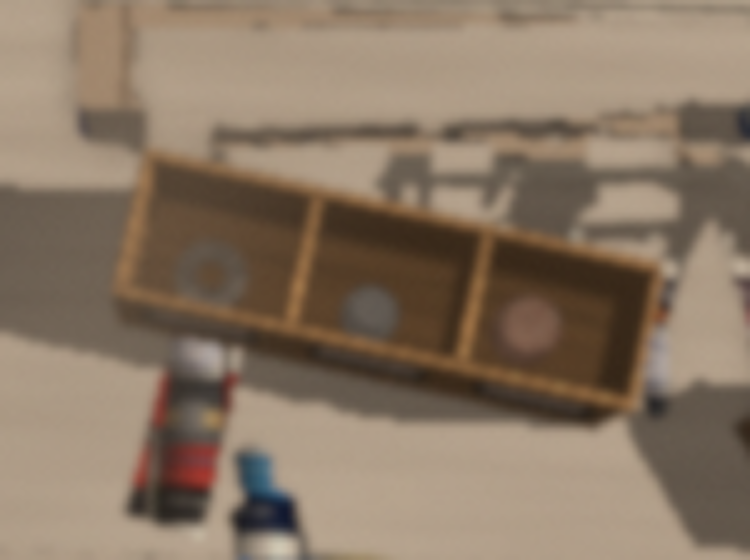

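View pics/hold0.png

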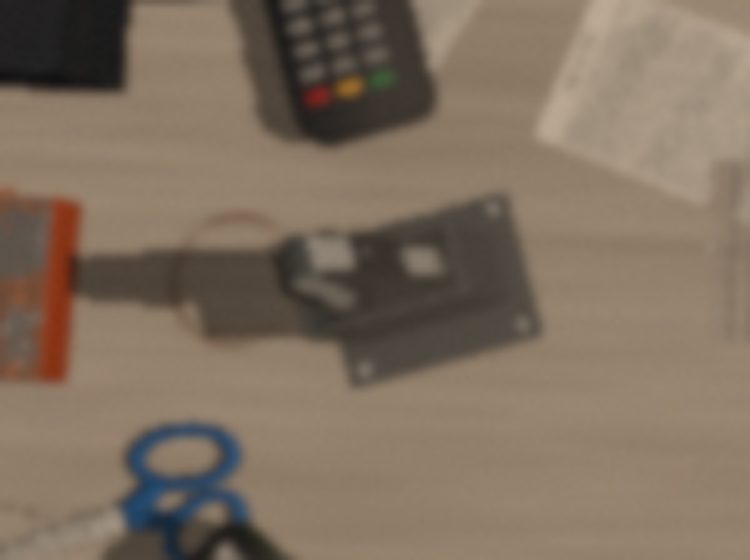

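```bash
cat > h.py <<'E'
from plant import *
import numpy as np
from scipy.spatial.transform import Rotation as R
def ray(cam,uv,z):
    k=vision.get_calibration(cam); q=np.array(k["orientation"])
    d=R.from_quat(q[[1,2,3,0]]).apply([(uv[0]-k["cx"])/k["fx"],(uv[1]-k["cy"])/k["fy"],1]); p=np.array(k["position"])
    return p+d*(z-p[2])/d[2]
def rot(yaw):  # tool down, tool y along (−)world direction yaw+90
    q=(R.from_euler("z",yaw)*R.from_euler("x",np.pi)).as_quat(); return q[[3,0,1,2]]
E
python3 - <<'E'
from h import *
def C(x,y,o,z): return ray("top",((x+.5)/5-.5+o[0],(y+.5)/5-.5+o[1]),z)[:2]
ob=(274,120); oh=(87,154)
b=[C(*p,ob,.118) for p in [(150,155),(660,265),(632,402),(122,295)]]  # +x+y, +x-y, -x-y, -x+y
print("bin centre",np.mean(b,0),[np.linalg.norm(b[i]-b[(i+1)%4]) for i in range(4)])
for p,q in ((b[1],b[0]),(b[2],b[3])): d=q-p; print("yaw",np.arctan2(-d[0],d[1]))
print("cap",C(528,325,ob,.043))
h=[C(*p,oh,.005) for p in [(505,195),(540,332),(355,387)]]  # +x-y,-x-y,-x+y
print("holder",(h[0]+h[2])/2,np.linalg.norm(h[0]-h[1]),np.linalg.norm(h[1]-h[2]))
d=h[2]-h[1];print("yaw",np.arctan2(-d[0],d[1])); d=h[0]-h[1]; print(np.arctan2(d[1],d[0]))
import cv2
for c in("side","top"):
    vision.snapshot(c)
    for n in ("tongs_grip","tongs_holder","copper_cap"):
        print(c,n,[(np.round(d["at"],4).tolist(),round(d["score"],2)) for d in models.mark_of(n,c)[:1]])
m=cv2.imread("pics/side0.png"); cv2.imwrite("pics/side0c.png",cv2.resize(m,(800,500)))
for y in (.2,.2-np.pi,.2+np.pi): print(y,inverse_kinematics([.473,.314,.25],rot(y)))
E
```

```text
bin centre [ 0.57955542 -0.20869998] [np.float64(0.28682707164795573), np.float64(0.07755560738008677), np.float64(0.2844527152604293), np.float64(0.07948788291184386)]
yaw -0.18483366976233168
yaw -0.17811271877294546
cap [ 0.56732758 -0.29604564]
holder [0.47259218 0.31199868] 0.08524959004369276 0.11313653163919213
yaw 0.3221813222786084
0.307530879101077
side tongs_grip [([0.4739, 0.3138, 0.1548], 0.65)]
side tongs_holder [([0.4694, 0.3137, -0.0035], 0.64)]
side copper_cap []
top tongs_grip [([0.4741, 0.3152, 0.1575], 0.6)]
top tongs_holder [([0.4724, 0.3132, 0.0025], 0.63)]
top copper_cap [([0.5699, -0.2951, 0.001], 0.69)]
0.2 [ 4.63502276e-01  2.51790024e-01  1.47504882e+00 -4.44089210e-16
  1.41475381e+00  1.83429860e+00]
-2.941592653589793 [ 0.46350228  0.25179002  1.47504882  0.          1.41475381 -1.30729405]
3.3415926535897933 [ 0.46350228  0.25179002  1.47504882  0.          1.41475381 -1.30729405]
```

View pics/side0c.png

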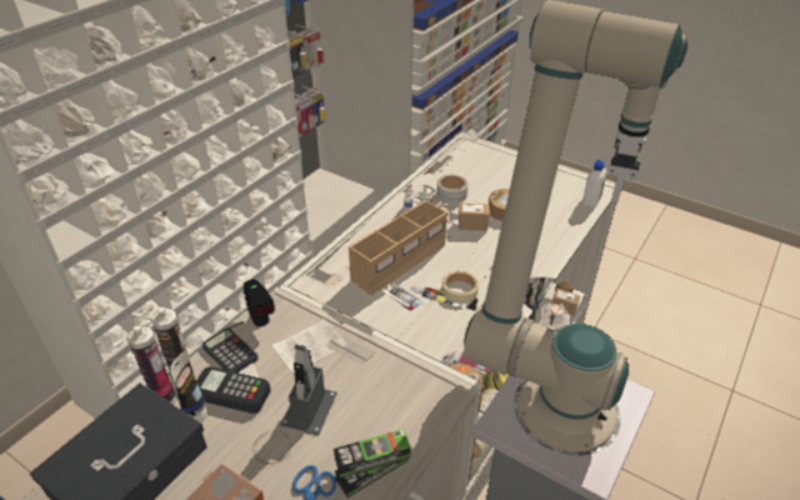

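The bin crop shows the copper cap in the right-hand cell, at about full-image pixel (380,185), next to the aerator and the flange. The holder with the upright tongs is at about (162,210). The side view agrees with both. Next I grasp the tongs.

Run:
```python
from h import *
import cv2
p=np.array([.4737,.3146]); q=rot(.315)
r.move_l([.129,-.56,.31],vel=.2)
gripper_to(.090,20)
r.move_to([*p,.31],q)
print(telemetry.current_t(),telemetry.current_ee_pos())
print("guard",r.move_l([*p,.158],vel=.1,guard=8))
gripper_to(.046,20)
print(telemetry.current_t(),telemetry.current_opening(),telemetry.current_finger_force(),telemetry.current_ee_pos(),telemetry.current_wrist_force())
for c in("top","side"):
    im=vision.snapshot(c)
    cv2.imwrite(f"pics/{c}1.png",im[:,:,::-1])
im=cv2.imread("pics/side1.png"); cv2.imwrite("pics/side1c.png",cv2.resize(im[230:380,160:360],None,fx=4,fy=4,interpolation=2))
```

```text
5.6667 [0.47415318 0.31397508 0.30997058]
guard False
8.1583 0.045999086760343054 4.2371265502970346 [0.47373238 0.31476878 0.15812203] [ 0.30662741 -0.13527269  0.91718959]
```

View pics/side1c.png

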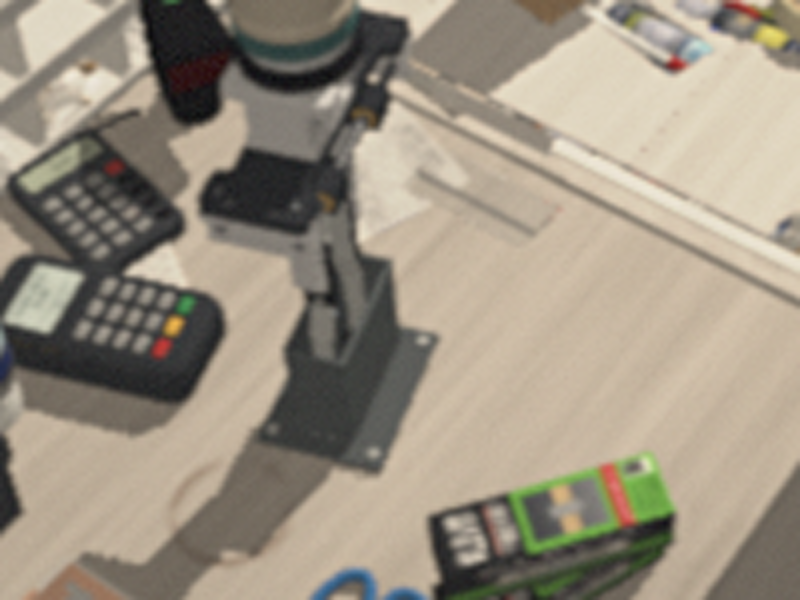

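Run:
```python
from h import *
import cv2
gripper_to(.045,20)
r.move_l([.4737,.3146,.325],vel=.1); 
print(telemetry.current_t(),telemetry.current_finger_force(),telemetry.current_wrist_force())
r.move_to([.568,-.2957,.325],rot(-.18)); r.hold(.3)
print(telemetry.current_t(),telemetry.current_finger_force(),telemetry.current_ee_pos(),telemetry.current_opening())
for c in("top","side"):
    im=vision.snapshot(c); cv2.imwrite(f"pics/{c}2.png",im[:,:,::-1])
    for n in ("tongs","tongs_jaws","tongs_grip","copper_cap","fittings_bin"):
        print(c,n,[(np.round(d["at"],4).tolist(),round(d["score"],2)) for d in models.mark_of(n,c)[:1]])
im=cv2.imread("pics/side2.png"); cv2.imwrite("pics/side2c.png",cv2.resize(im[100:250,260:460],None,fx=4,fy=4,interpolation=2))
im=cv2.imread("pics/top2.png"); cv2.imwrite("pics/top2c.png",cv2.resize(im[120:260,270:460],None,fx=4,fy=4,interpolation=2))
```

```text
10.3 2.3157594725489616 [ 0.59556053 -0.68822014 -1.40639628]
12.8083 2.3101190105080605 [ 0.56823733 -0.2951513   0.32509704] 0.04507786746779397
top tongs [([0.5654, -0.3056, 0.1707], 0.53)]
top tongs_jaws [([0.5683, -0.3039, 0.183], 0.42)]
top tongs_grip [([0.5663, -0.2935, 0.3236], 0.54)]
top copper_cap [([0.5647, -0.3003, 0.0011], 0.44)]
top fittings_bin [([0.5758, -0.2027, -0.0011], 0.82)]
side tongs [([0.5694, -0.3017, 0.1713], 0.68)]
side tongs_jaws [([0.5641, -0.2999, 0.1803], 0.98)]
side tongs_grip [([0.5688, -0.2993, 0.3233], 0.88)]
side copper_cap []
side fittings_bin [([0.579, -0.2047, -0.001], 0.78)]
```

View pics/side2c.png

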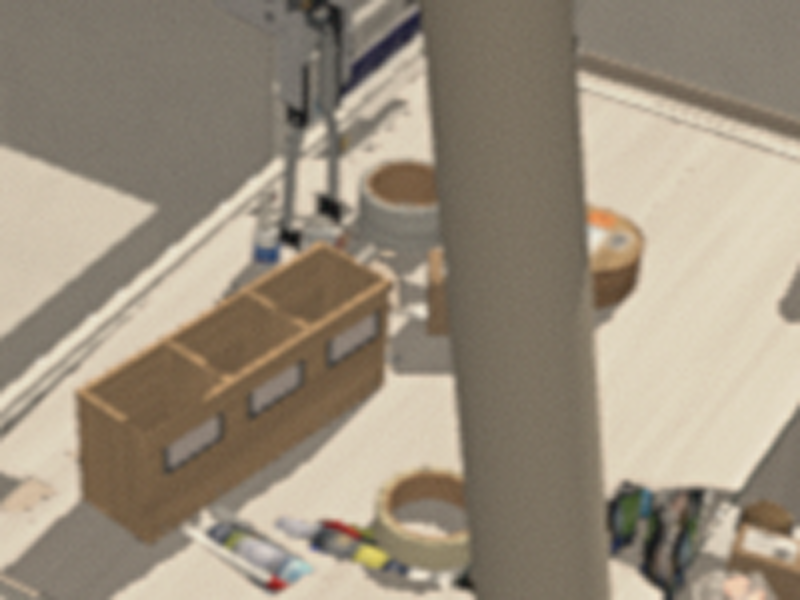

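The side crop shows the tongs hanging upright above the far-right cell, jaws at about crop (290–330,220). The measured jaw position matches the TCP once I allow for the lean of the arm. Next: go down, squeeze, lift.

Run:
```python
from h import *
import cv2
p=[.568,-.2962]
f0=np.array(telemetry.current_wrist_force())
g=r.move_l([*p,.168],vel=.08,guard=5)
print("guard",g,telemetry.current_ee_pos(),np.array(telemetry.current_wrist_force())-f0,telemetry.current_finger_force(),telemetry.current_t())
for c in("top","side"):
    im=vision.snapshot(c); cv2.imwrite(f"pics/{c}3.png",im[:,:,::-1])
if not g:
    gripper_to(0,45); r.hold(.4)
    print("closed",telemetry.current_opening(),telemetry.current_finger_force(),np.array(telemetry.current_wrist_force())-f0,telemetry.current_t())
```

```text
guard False [ 0.56822384 -0.29639403  0.16845   ] [-0.29068093 -0.31294046 -0.28938388] 2.3101036995649338 15.525
closed 0.04004098767443585 44.94354844093323 [-1.04411685 -0.9630276   1.01566038] 16.2833
```

The opening of 40 mm corresponds to a squeeze of about 0.15 rad, so the tongs are on the cap. Lifting.

Run:
```python
from h import *
import cv2
p=telemetry.current_ee_pos()
g=r.move_l([p[0],p[1],.35],vel=.08); r.hold(1)
print(g,telemetry.current_opening(),telemetry.current_finger_force(),telemetry.current_wrist_force(),telemetry.current_t())
for c in("top","side"):
    im=vision.snapshot(c); cv2.imwrite(f"pics/{c}4.png",im[:,:,::-1])
    for n in ("tongs_jaws","copper_cap"):
        print(c,n,[(np.round(d["at"],4).tolist(),round(d["score"],2)) for d in models.mark_of(n,c)[:1]])
im=cv2.imread("pics/side4.png"); cv2.imwrite("pics/side4c.png",cv2.resize(im[100:250,260:460],None,fx=4,fy=4,interpolation=2))
```

```text
False 0.040160431548039575 44.92123603820801 [ 0.46956188  0.18975388 -2.15858487] 19.7083
top tongs_jaws [([0.5945, -0.1076, 0.0053], 0.61)]
top copper_cap [([0.565, -0.2991, 0.1851], 0.6)]
side tongs_jaws [([0.5641, -0.3082, 0.2105], 0.65)]
side copper_cap [([0.567, -0.2963, 0.1864], 0.43)]
```

View pics/side4c.png

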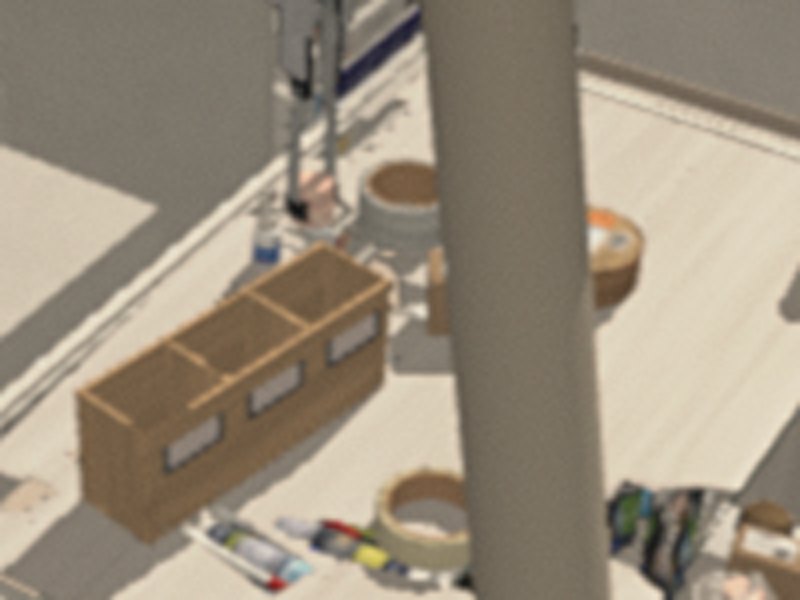

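The picture shows the cap held between the jaws at about crop (318,198), clear of the bin. Its underside is at z ≈ 0.186, and 0.133 is needed. Handing in.

```bash
python3 -c "
from plant import *
print(r.sign_off())"
```

```text
the job is handed in; nothing more can be done
None
```

The copper cap is held still in the squeezed tongs, its underside about 65 mm above the bin's rim, and I handed the job in at about 20 s; the sign-off returned no verdict.

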